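Fit the sliding leg to the rod rest and lock it at its length mark

ROBOT

A 6-joint arm with a two-finger parallel gripper is mounted at the origin on the work surface. World frame = base frame: x ahead of the robot, y to its left, z up, the work surface at z = 0. Lengths are in m, angles in rad, forces in N, time in s.
With the tool pointing down it reaches from about 0.4 to 0.825 m from the base axis. Payload 7 kg.
Tool frame: the origin (TCP) lies at the very end of the fingers, on their centre line; the grasp point (between the pads) lies 19 mm behind it; z points along the fingers, y is the line along which they close (so a half turn about z gives the same grasp; the last joint's range is limited). The gripper opens to 88 mm and grips with 3 to 60 N. Pads are 19 mm wide; open, the fingers measure 130 mm over their backs; the gripper's body (78 mm by 193 mm) begins 47 mm behind the grasp point.
Start: joints at [-0.913, 0.359, 0.012, 0, -1.224, -0.288], TCP at [0.244, -0.629, 0.227] pointing down, gripper open.
Joint ranges: [-3.07, 3.07], [-1.43, 2.12], [-1.02, 1.25], [-3.03, 1.67], [-3.05, -0], [-3.03, 3.03]. Speed limits (rad/s): [2.39, 2.39, 3.01, 3.14, 3.14, 3.14].

INTERFACE

Orientations are given as [roll, pitch, yaw] about the fixed x, y, z axes, in that order (R = Rz(yaw) Ry(pitch) Rx(roll)).
In Python, from station import arm gives the robot as it stands. The module is installed in compiled form; this text tells all that it offers.
- The arm moves only by the shell command python3 -m crank 'ROWS' [FORCE]. ROWS is JSON, a list of rows, each an object of numbers: "dx", "dy", "dz": the shift along the world's x, y, z in m; "twist": the turn about the world's z in degrees; "grip": the opening, from -1 (shut) to 1 (fully open). A call has exactly 5 rows; each row is the pose to reach, as a shift and turn from the pose commanded when the call began; what a row does not reach only later rows make up. A row lasts 1/12 s, in which the tool goes at most 41.7 mm and 7.16 degrees, less where a joint would pass 70% of its speed; a pose out of reach is approached as far as the arm can. A call with a gripper value outside its range is refused whole. The fingers move at their own pace and stop on an object; FORCE is the grip in N (left out, the last holds). Time passes only in rows, so rows that repeat a pose let the fingers close, or fill a call up. It gives the time, the measured TCP pose, the force, the opening and the grip force at its end, in the units of the state.
- arm.get_state(): the state, without advancing time (a new reading comes with each control period).
- arm.grab_frame(name): name is "scene" or "top"; returns the picture (400x640x3 uint8, red, green, blue); there is no depth.
- arm.get_calibration(name): a dict with "fx", "fy", "cx", "cy" (pixels), "cam_to_world" (4x4, takes a point from camera to world coordinates). Camera axes: x right, y down, z forward; pixel columns grow to the right and rows downward; lengths in m; the calibration is good to about 2 mm. A picture is of the moment at which its call begins. get_calibration takes no time and is no camera call.
- arm.job_done(): hands the job in; it is judged then, once.
The state is a dict: "t": time; "q": joint angles; "qd": joint speeds; "joint_efforts": joint torques, N m; "eef_pos": TCP position; "ee_rot": TCP orientation; "force": force on the tool from outside, world axes, zero at the start; "moment": the same for the moment, N m; "width": finger opening in m; "gripper_force": force on a finger pad.
Only numpy, scipy, OpenCV 4.12 (cv2) and the standard library are available. Lean on these libraries where they do the work, as an engineer would, in place of code of your own. Each camera call takes 0.05 s, during which the arm holds its last target. There are 200 camera calls.

TASK

The rod rest's new sliding leg is finished: slide the vise jaw all the way open, then lift the leg out and lower it, foot down, into the tube of the rod-rest stand until the tube's rim cuts the red band, and hold it there (the tube does not hold it up yet). Without letting go of the leg or letting it slip from the mark, slide the yellow cam lever round the collar until it is fully closed, for instance by turning the gripper about the leg so that a finger pushes the lever; do not move the lever before the leg is at its mark. Finish while still gripping the leg at its mark, and leave the other tackle on the shelf undisturbed.

Things in the scene. Friction and masses are not known exactly. Their poses are not given: they have to be found in the camera images.
- vise: Blue bench vise, fixed, yaw varies. Bed 90 mm wide (y), 30 mm high, from x = -200 to +65 mm. Origin on the shelf surface under the round pocket (24 mm wide, 15 mm deep, its floor 15 mm above the shelf) in which the leg stands. x runs from the sliding to the fixed jaw, z up. Jaws 80 mm wide in y, tops 75 mm above the shelf; fixed jaw from x = 12 to 52 mm.
- vise_jaw (a joint): Sliding jaw of the vise, m: 0 = closed on the leg, 0.045 = fully open (end stop). Opens straight along the vise's -x. Dry friction about 4 N, no spring: it stays where it is left.
- jaw_handle (a point): Centre of the top of the orange upright handle post of the sliding jaw: 16 mm diameter, free height 70 mm (from 55 to 125 mm above the shelf), 105 mm from the leg's axis towards the vise's -x when closed. Pinch it from above across the vise's y and pull along the vise's -x.
- leg: Sliding leg: round aluminium rod, 22 mm thick, 150 mm long, about 0.16 kg, upright in the vise pocket, which keeps it upright when the jaw is open. Origin at the centre of its foot, z along it to the brass-faced top at 150 mm. Black foot sleeve; red band 10 mm tall centred 95 mm above the foot. Grip its upper 35 mm.
- leg_mark (a point): Centre of the red length band on the leg's axis, 95 mm above the foot, 55 mm below the top end.
- stand: Rod-rest stand, fixed, yaw varies: round dark foot 100 mm wide, 12 mm high, upright aluminium tube 34 mm outside, 26 mm bore, rim 130 mm above the shelf, bore floor 8 mm above it (a leg let go drops 27 mm past its mark). Origin on the shelf under the tube's axis, z up. The closed cam lever points along its +x.
- tube_mouth (a point): Centre of the tube's rim, 130 mm above the shelf. The leg is at its mark when leg_mark lies here.
- cam_lever (a joint): Cam lever, a ring sliding round the tube's collar about its axis, rad: 0 = fully closed (stop), 1.0 = fully open. Growing values turn counterclockwise from above, so closing is clockwise; the handle points along the stand's x axis turned by this value. Friction 0.08 N m, no spring: stays where left. It does not hold the leg by itself.
- lever_handle (a point): Top centre of the lever's yellow upright handle, 34 mm out from the tube's axis: a radial plate 8 mm thick, from 17 to 51 mm from the axis, rising from the rim's level to 38 mm above it, so fingers gripping the leg 10 to 25 mm above the rim push its flat side when the gripper turns about the leg.
- bait_tin: Dull aluminium bait tin, 72 mm wide, 75 mm high, origin under its centre; bystander.
- weight_a: Dark round cannonball trolling weight, 68 mm wide, 74 mm high with brass eye, origin under its centre; bystander.
- weight_b: A second cannonball trolling weight, the same; bystander.
- marlinspike: Marlinspike lying down, brown handle and steel point, 200 mm long along its x, 23 mm thick, origin under its middle; bystander.
- plug: Red wooden diving plug, 95 mm long along its x, 28 mm thick, origin under its middle, lying between vise and stand; bystander.
- spool: Line spool on end, green flanges, white core, 64 mm wide, 40 mm high, origin under its centre; bystander.
Mind the look-alikes: they are no part of the job. Several things have the shape of the leg; the one meant has the colours described above.

How it is judged:
By the outcome, as a careful person would: the job done as asked, in the order asked, and still so for the second after the job is handed in, while the arm keeps its last pose, push and grip.
It also fails if it takes over 61 s, if anything falls off the work surface, if the arm or the gripper's body presses on something with over 40 N, if the wrist force passes 120 N, or if a joint passes its speed limit or range.

## Working session

There is one attempt and no reset: what is moved stays moved. The work goes in short steps, Python scripts to look and compute and a shell command to move; the robot and the scene stay as the last step left them, time stands still between calls to the robot, and variables do not carry over. Pictures are saved under pics/ and viewed, at most 14 in all, crops included, and the job is handed in when it is done.

```bash
mkdir -p pics; python3 - <<'E'
from station import arm
import cv2,numpy as np
for n in("scene","top"):
    f=arm.grab_frame(n); cv2.imwrite(f"pics/{n}0.png",f[:,:,::-1])
    c=arm.get_calibration(n); print(n,c["fx"],c["fy"],c["cx"],c["cy"]); print(np.round(np.array(c["cam_to_world"]),4))
s=arm.get_state(); print(s)
E
```

```text
scene 487.81864741871476 487.81864741871476 320.72751932780284 203.30197430848884
[[ 7.0700e-02  8.3540e-01 -5.4500e-01  1.2716e+00]
 [ 9.9750e-01 -5.8800e-02  3.9300e-02 -1.4770e-01]
 [ 8.0000e-04 -5.4640e-01 -8.3750e-01  1.1329e+00]
 [ 0.0000e+00  0.0000e+00  0.0000e+00  1.0000e+00]]
top 446.5194699344104 446.5194699344104 312.9025531823646 199.76236980184862
[[ 0.0123 -0.9861  0.1658  0.4013]
 [-0.9999 -0.0136 -0.0067 -0.092 ]
 [ 0.0088 -0.1657 -0.9861  1.2995]
 [ 0.      0.      0.      1.    ]]
{'t': 0.1, 'q': array([-9.12855861e-01,  3.59317819e-01,  1.11600441e-02, -2.88950990e-04,
       -1.22409131e+00, -2.88081298e-01]), 'qd': array([ 0.0012392 , -0.00305166,  0.00189355,  0.00199101, -0.00024092,
        0.0004394 ]), 'joint_efforts': array([-1.15058112e-03, -5.84164917e+01,  2.93750507e+01,  7.01559484e+00,
        1.00993115e-02, -6.34136882e-05]), 'eef_pos': array([ 0.243806  , -0.62897263,  0.22572241]), 'ee_rot': array([ 3.14012258e+00, -1.52329235e-04, -2.77183176e+00]), 'force': array([ 0.78842026,  0.41951782, -1.19641273]), 'moment': array([0.02006382, 0.03893564, 0.03454415]), 'gripper_force': 0.0, 'width': 0.08787761827102952}
```

View pics/scene0.png

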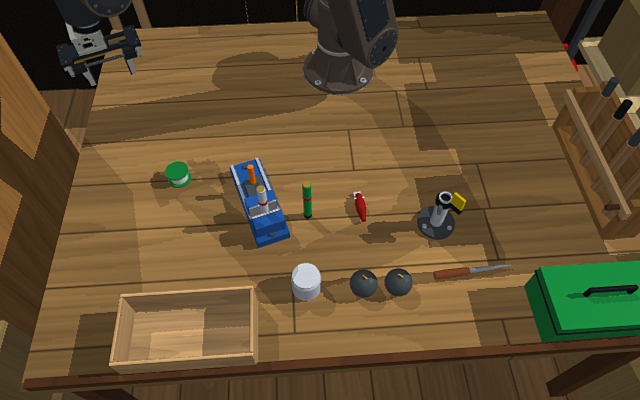

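View pics/top0.png

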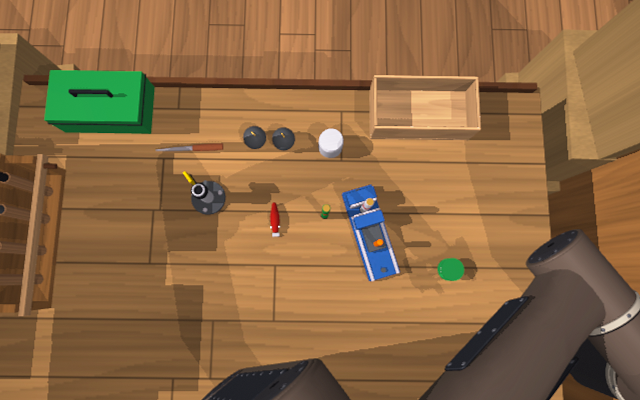

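The scene view shows the blue vise with an aluminium leg at (262,195) and the orange post at (250,172). The stand's tube rim is at (445,198), with the yellow handle at (458,202). Rod-shaped candidates:
- The aluminium rod in the vise at scene (262,195), top (368,204).
- The green rod at scene (307,200), top (326,212).

I choose the one in the vise and check it in a close crop.

```bash
python3 - <<'E'
import cv2,numpy as np
s=cv2.imread("pics/scene0.png");t=cv2.imread("pics/top0.png")
def c(im,x,y,w=80,h=60): return cv2.resize(im[y:y+h,x:x+w],(400,300),interpolation=cv2.INTER_NEAREST)
# crops 80x60, x5
m=np.vstack([np.hstack([c(s,225,155),c(s,405,180)]),np.hstack([c(t,330,195),c(t,170,160)])])
cv2.imwrite("pics/crop1.png",m)
E
```

```text
(no output)
```

View pics/crop1.png

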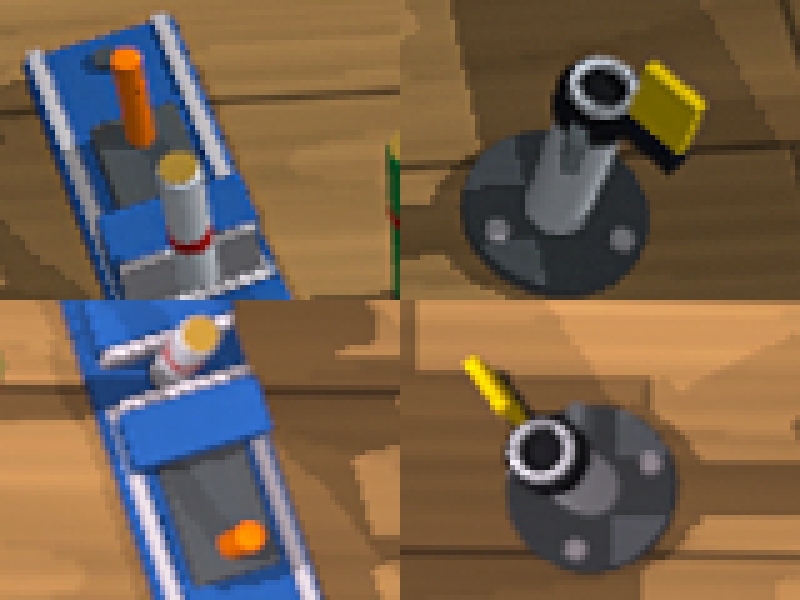

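The crop confirms that the vise rod has the brass top, red band and bare aluminium. Now I triangulate using colour masks.

```bash
cat > h.py <<'E'
import cv2,numpy as np
from station import arm
C={n:arm.get_calibration(n) for n in("scene","top")}
def ray(n,p):
    c=C[n];M=np.array(c["cam_to_world"]);d=M[:3,:3]@[(p[0]-c["cx"])/c["fx"],(p[1]-c["cy"])/c["fy"],1]
    return M[:3,3],d/np.linalg.norm(d)
def tri(ps,pt):
    A=np.zeros((3,3));b=np.zeros(3);R=[ray("scene",ps),ray("top",pt)]
    for o,d in R: P=np.eye(3)-np.outer(d,d);A+=P;b+=P@o
    x=np.linalg.solve(A,b);return x,max(np.linalg.norm(np.cross(x-o,d)) for o,d in R)
def onz(n,p,z):
    o,d=ray(n,p);return o+d*(z-o[2])/d[2]
def proj(n,X):
    c=C[n];M=np.linalg.inv(np.array(c["cam_to_world"]));v=M[:3,:3]@X+M[:3,3]
    return np.array([c["fx"]*v[0]/v[2]+c["cx"],c["fy"]*v[1]/v[2]+c["cy"]])
def mask(im,lo,hi,box):
    m=cv2.inRange(cv2.cvtColor(im,cv2.COLOR_BGR2HSV),np.array(lo),np.array(hi));o=np.zeros_like(m);x,y,w,h=box
    o[y:y+h,x:x+w]=m[y:y+h,x:x+w];return o
def cen(m):
    m=cv2.moments(m,True);return (m["m10"]/m["m00"],m["m01"]/m["m00"],m["m00"]) if m["m00"] else None
E
python3 - <<'E'
from h import *
s=cv2.imread("pics/scene0.png");t=cv2.imread("pics/top0.png")
H=lambda im:cv2.cvtColor(im,cv2.COLOR_BGR2HSV)
print("hsv brass",H(s)[188,261],H(t)[201,370],"orange",H(s)[166,250],H(s)[175,251],H(t)[242,380],H(t)[242,376],"yel",H(s)[194,457],H(s)[201,459],H(t)[177,188],H(t)[178,191],"rim",H(s)[191:204,445].tolist())
pairs=dict(post=((250,166.0),(379.6,242.)),legtop=((260.7,188.3),(369.3,201.5)),mouth=((445.2,197),(198.2,190)),lever=((460,196.4),(187.6,177.2)))
for k,(a,b) in pairs.items(): print(k,*[np.round(v,4) for v in tri(a,b)])
for n,im,b in(("scene",s,(252,180,20,15)),("top",t,(360,195,20,14))):
    print(n,"brass",cen(mask(im,(15,90,120),(28,255,255),b)))
E
```

```text
hsv brass [ 21 177 164] [ 19 179 215] orange [ 15 255 244] [ 14 255 137] [ 17 255 255] [ 13 255 231] yel [ 26 255 226] [ 26 255 115] [ 26 255 245] [ 24 255 110] rim [[12, 25, 130], [108, 22, 201], [109, 19, 105], [120, 35, 22], [113, 44, 23], [105, 38, 27], [113, 36, 28], [114, 49, 26], [108, 67, 19], [113, 23, 44], [109, 18, 111], [107, 17, 137], [107, 16, 109]]
post [ 0.4885 -0.2758  0.1264] 0.0006
legtop [ 0.5893 -0.2444  0.1664] 0.0005
mouth [0.6207 0.2074 0.1278] 0.0014
lever [0.6469 0.2279 0.167 ] 0.0025
scene brass (261.6304347826087, 187.02173913043478, 46.0)
top brass (371.27906976744185, 201.51162790697674, 43.0)
```

Post at (0.4885, -0.2758, 0.126), leg top at (0.589, -0.244, 0.166), mouth at (0.621, 0.207, 0.128). The vise yaw is about 17.3°. The lever sits at 38°. Next I move above the post and twist -4°.

```bash
python3 -m crank '[{"dx":0.022,"dy":0.032,"grip":1},{"dx":0.044,"dy":0.064,"grip":1},{"dx":0.066,"dy":0.096,"grip":1},{"dx":0.088,"dy":0.128,"grip":1},{"dx":0.11,"dy":0.16,"twist":-4,"grip":1}]'
python3 -m crank '[{"dx":0.022,"dy":0.032,"grip":1},{"dx":0.044,"dy":0.064,"grip":1},{"dx":0.066,"dy":0.096,"grip":1},{"dx":0.088,"dy":0.128,"grip":1},{"dx":0.11,"dy":0.16,"grip":1}]'
python3 -m crank '[{"dx":0.012,"dy":0.016,"grip":0},{"dx":0.0245,"dy":0.033,"dz":-0.02,"grip":0},{"dx":0.0245,"dy":0.033,"dz":-0.04,"grip":0},{"dx":0.0245,"dy":0.033,"dz":-0.06,"grip":0},{"dx":0.0245,"dy":0.033,"dz":-0.06,"grip":0}]'
```

```text
invalid input at $[0]: expected keys dx, dy, dz, twist, grip
invalid input at $[0]: expected keys dx, dy, dz, twist, grip
invalid input at $[0]: expected keys dx, dy, dz, twist, grip
```

```bash
python3 -m crank '[{"dx":0.022,"dy":0.032,"dz":0,"twist":0,"grip":1},{"dx":0.044,"dy":0.064,"dz":0,"twist":-1,"grip":1},{"dx":0.066,"dy":0.096,"dz":0,"twist":-2,"grip":1},{"dx":0.088,"dy":0.128,"dz":0,"twist":-3,"grip":1},{"dx":0.11,"dy":0.16,"dz":0,"twist":-4,"grip":1}]'
python3 -m crank '[{"dx":0.022,"dy":0.032,"dz":0,"twist":0,"grip":1},{"dx":0.044,"dy":0.064,"dz":0,"twist":0,"grip":1},{"dx":0.066,"dy":0.096,"dz":0,"twist":0,"grip":1},{"dx":0.088,"dy":0.128,"dz":0,"twist":0,"grip":1},{"dx":0.11,"dy":0.16,"dz":0,"twist":0,"grip":1}]'
python3 -m crank '[{"dx":0.012,"dy":0.016,"dz":0,"twist":0,"grip":0},{"dx":0.0245,"dy":0.033,"dz":-0.02,"twist":0,"grip":0},{"dx":0.0245,"dy":0.033,"dz":-0.04,"twist":0,"grip":0},{"dx":0.0245,"dy":0.033,"dz":-0.06,"twist":0,"grip":0},{"dx":0.0245,"dy":0.033,"dz":-0.06,"twist":0,"grip":0}]'
```

```text
t: 0.52
eef_pos: [0.3543, -0.4677, 0.2262]
ee_rot: [3.141, -0.0, -2.843]
force: [1.2, -0.3, -0.7]
width: 0.0876
gripper_force: 0.0
t: 0.93
eef_pos: [0.4645, -0.3075, 0.2265]
ee_rot: [3.141, -0.0, -2.842]
force: [0.4, 0.2, -0.0]
width: 0.0879
gripper_force: 0.0
t: 1.35
eef_pos: [0.4862, -0.2748, 0.1624]
ee_rot: [3.137, -0.005, -2.841]
force: [-0.0, 0.4, -0.5]
width: 0.0598
gripper_force: 0.0
```

```bash
python3 -m crank '[{"dx":0.001,"dy":0,"dz":-0.02,"twist":0,"grip":0},{"dx":0.001,"dy":0,"dz":-0.04,"twist":0,"grip":0},{"dx":0.001,"dy":0,"dz":-0.06,"twist":0,"grip":0},{"dx":0.001,"dy":0,"dz":-0.077,"twist":0,"grip":0},{"dx":0.001,"dy":0,"dz":-0.077,"twist":0,"grip":0}]'
python3 -m crank '[{"dx":0,"dy":0,"dz":0,"twist":0,"grip":-1},{"dx":0,"dy":0,"dz":0,"twist":0,"grip":-1},{"dx":0,"dy":0,"dz":0,"twist":0,"grip":-1},{"dx":0,"dy":0,"dz":0,"twist":0,"grip":-1},{"dx":0,"dy":0,"dz":0,"twist":0,"grip":-1}]' 25
python3 -c "
from h import *
cv2.imwrite('pics/s1.png',arm.grab_frame('scene')[:,:,::-1])
i=cv2.imread('pics/s1.png')[110:270,190:350];cv2.imwrite('pics/s1c.png',cv2.resize(i,(600,600)))"
```

```text
t: 1.77
eef_pos: [0.4875, -0.2761, 0.0871]
ee_rot: [3.139, -0.004, -2.843]
force: [-1.1, -0.0, -0.2]
width: 0.0438
gripper_force: 0.0
t: 2.18
eef_pos: [0.4903, -0.2769, 0.0907]
ee_rot: [-3.14, 0.002, -2.841]
force: [4.6, -21.8, -6.9]
width: 0.0161
gripper_force: 10.9
```

View pics/s1c.png

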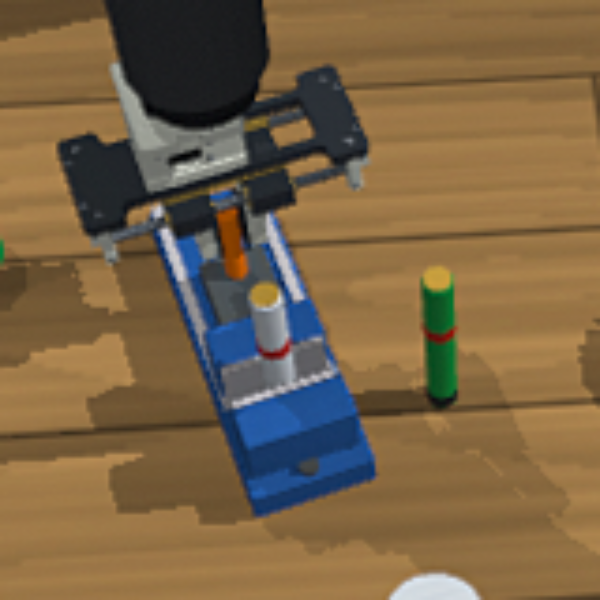

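The image shows the fingers pinching the orange post, width 16.1 mm, leg undisturbed. I pull about 45 mm along (-0.955, -0.297).

```bash
python3 -m crank '[{"dx":-0.007,"dy":-0.004,"dz":0,"twist":0,"grip":-1},{"dx":-0.016,"dy":-0.007,"dz":0,"twist":0,"grip":-1},{"dx":-0.025,"dy":-0.01,"dz":0,"twist":0,"grip":-1},{"dx":-0.034,"dy":-0.0125,"dz":0,"twist":0,"grip":-1},{"dx":-0.04,"dy":-0.0145,"dz":0,"twist":0,"grip":-1}]'
python3 -m crank '[{"dx":-0.002,"dy":-0.0005,"dz":0,"twist":0,"grip":-1},{"dx":-0.004,"dy":-0.001,"dz":0,"twist":0,"grip":-1},{"dx":-0.005,"dy":-0.0015,"dz":0,"twist":0,"grip":-1},{"dx":-0.006,"dy":-0.002,"dz":0,"twist":0,"grip":-1},{"dx":-0.006,"dy":-0.002,"dz":0,"twist":0,"grip":-1}]'
```

```text
t: 2.65
eef_pos: [0.4504, -0.2901, 0.0907]
ee_rot: [-3.141, 0.003, -2.841]
force: [2.4, 9.1, 6.1]
width: 0.0153
gripper_force: 25.0
t: 3.07
eef_pos: [0.4473, -0.2911, 0.0907]
ee_rot: [-3.141, 0.008, -2.841]
force: [10.2, 15.5, 0.7]
width: 0.0155
gripper_force: 25.0
```

```bash
python3 -m crank '[{"dx":-0.001,"dy":0.0,"dz":0,"twist":0,"grip":-1},{"dx":-0.002,"dy":0.0,"dz":0,"twist":0,"grip":-1},{"dx":-0.003,"dy":0.001,"dz":0,"twist":0,"grip":-1},{"dx":-0.003,"dy":0.001,"dz":0,"twist":0,"grip":-1},{"dx":-0.003,"dy":0.001,"dz":0,"twist":0,"grip":-1}]'
```

```text
t: 3.48
eef_pos: [0.4473, -0.2911, 0.0908]
ee_rot: [-3.137, 0.011, -2.84]
force: [18.5, 7.7, -10.7]
width: 0.0157
gripper_force: 25.0
```

The jaw is at its stop: reaction is rising with no motion. I release, rise, go over the leg, and turn +171° so the finger line will be about 98° at the stand. That is the counterclockwise side of the lever, with the wrist range kept free.

```bash
python3 -m crank '[{"dx":0.003,"dy":0,"dz":0,"twist":0,"grip":0},{"dx":0.003,"dy":0,"dz":0,"twist":0,"grip":0.2},{"dx":0.003,"dy":0,"dz":0,"twist":0,"grip":0.3},{"dx":0.003,"dy":0,"dz":0.03,"twist":0,"grip":0.3},{"dx":0.003,"dy":0,"dz":0.06,"twist":0,"grip":0.3}]'
python3 -m crank '[{"dx":0,"dy":0,"dz":0.03,"twist":0,"grip":0.3},{"dx":0,"dy":0,"dz":0.06,"twist":0,"grip":0.3},{"dx":0.01,"dy":0,"dz":0.075,"twist":7,"grip":0.3},{"dx":0.02,"dy":0.005,"dz":0.075,"twist":14,"grip":0.3},{"dx":0.03,"dy":0.01,"dz":0.075,"twist":21,"grip":0.3}]'
python3 -m crank '[{"dx":0.02,"dy":0.006,"dz":0,"twist":7,"grip":0.3},{"dx":0.04,"dy":0.012,"dz":0,"twist":14,"grip":0.3},{"dx":0.06,"dy":0.02,"dz":0,"twist":21,"grip":0.3},{"dx":0.08,"dy":0.028,"dz":0,"twist":28,"grip":0.3},{"dx":0.1,"dy":0.036,"dz":0,"twist":35,"grip":0.3}]'
python3 -m crank '[{"dx":0,"dy":0,"dz":0,"twist":7,"grip":0.3},{"dx":0,"dy":0,"dz":0,"twist":14,"grip":0.3},{"dx":0,"dy":0,"dz":0,"twist":21,"grip":0.3},{"dx":0,"dy":0,"dz":0,"twist":28,"grip":0.3},{"dx":0,"dy":0,"dz":0,"twist":35,"grip":0.3}]'
python3 -m crank '[{"dx":0,"dy":0,"dz":0,"twist":7,"grip":0.3},{"dx":0,"dy":0,"dz":0,"twist":14,"grip":0.3},{"dx":0,"dy":0,"dz":0,"twist":21,"grip":0.3},{"dx":0,"dy":0,"dz":0,"twist":28,"grip":0.3},{"dx":0,"dy":0,"dz":0,"twist":35,"grip":0.3}]'
python3 -m crank '[{"dx":0,"dy":0,"dz":0,"twist":7,"grip":0.3},{"dx":0,"dy":0,"dz":0,"twist":14,"grip":0.3},{"dx":0,"dy":0,"dz":0,"twist":21,"grip":0.3},{"dx":0,"dy":0,"dz":0,"twist":28,"grip":0.3},{"dx":0,"dy":0,"dz":0,"twist":35,"grip":0.3}]'
python3 -m crank '[{"dx":0,"dy":0,"dz":0,"twist":5,"grip":0.3},{"dx":0,"dy":0,"dz":0,"twist":10,"grip":0.3},{"dx":0,"dy":0,"dz":0,"twist":10,"grip":0.3},{"dx":0,"dy":0,"dz":0,"twist":10,"grip":0.3},{"dx":0,"dy":0,"dz":0,"twist":10,"grip":0.3}]'
python3 -c "
from h import *
print(arm.get_state()['q'])
s=arm.grab_frame('scene')[:,:,::-1];t=arm.grab_frame('top')[:,:,::-1]
cv2.imwrite('pics/s2.png',s);cv2.imwrite('pics/t2.png',t)
cv2.imwrite('pics/c2.png',np.hstack([cv2.resize(s[130:260,200:300],(400,520)),cv2.resize(t[170:300,310:410],(400,520))]))"
```

```text
t: 3.9
eef_pos: [0.4412, -0.2916, 0.1488]
ee_rot: [3.139, -0.005, -2.842]
force: [1.4, 0.2, 0.1]
width: 0.0431
gripper_force: 0.0
t: 4.32
eef_pos: [0.4735, -0.2823, 0.2263]
ee_rot: [-3.14, 0.002, -2.47]
force: [0.5, 0.6, -0.5]
width: 0.0568
gripper_force: 0.0
t: 4.73
eef_pos: [0.5734, -0.2458, 0.2246]
ee_rot: [3.141, -0.0, -1.859]
force: [0.7, -0.7, -0.6]
width: 0.0567
gripper_force: 0.0
t: 5.15
eef_pos: [0.5726, -0.2462, 0.2244]
ee_rot: [3.141, 0.0, -1.248]
force: [0.1, 0.8, -0.5]
width: 0.0571
gripper_force: 0.0
t: 5.57
eef_pos: [0.5725, -0.2462, 0.2245]
ee_rot: [3.141, 0.001, -0.637]
force: [0.2, -0.8, -0.3]
width: 0.0568
gripper_force: 0.0
t: 5.98
eef_pos: [0.5725, -0.2462, 0.2245]
ee_rot: [3.142, 0.001, -0.026]
force: [-1.3, 0.5, 0.1]
width: 0.0568
gripper_force: 0.0
t: 6.4
eef_pos: [0.5731, -0.2461, 0.2246]
ee_rot: [-3.142, 0.0, 0.14]
force: [-0.0, -0.5, -0.5]
width: 0.0568
gripper_force: 0.0
[-9.29375210e-02  2.76456293e-01 -1.10501650e-01  3.79027172e-05
 -1.18412176e+00  1.80339536e+00]
```

View pics/c2.png

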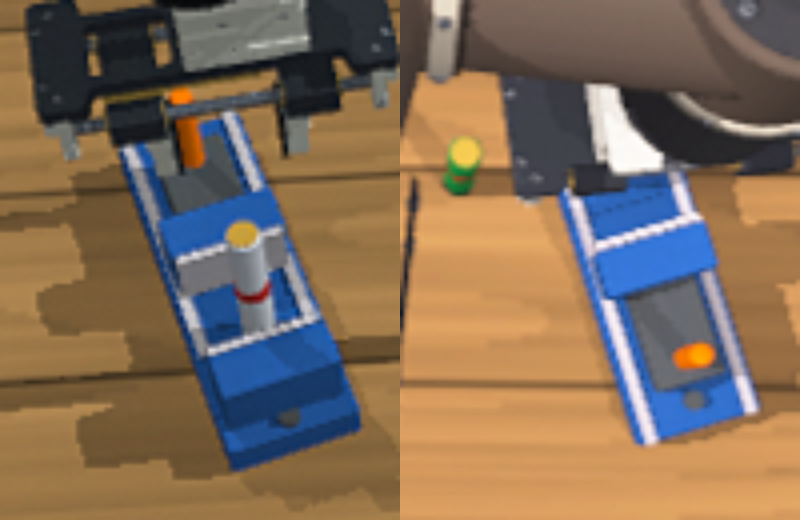

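The jaw is fully open and the leg still stands upright, brass top at about (260.3,188.3) in scene. I refine the centre of its top before descending.

```bash
python3 - <<'E'
from h import *
s=cv2.imread("pics/s2.png");s0=cv2.imread("pics/scene0.png");t=cv2.imread("pics/top0.png")
def el(im,b):
    m=mask(im,(14,80,70),(30,255,255),b);n,l,st,c=cv2.connectedComponentsWithStats(m)
    i=1+np.argmax(st[1:,4]);return c[i],st[i]
for a in((s0,(252,181,18,14)),(s,(252,181,18,14)),(t,(362,195,16,13))): print(el(*a))
print(cv2.cvtColor(s,cv2.COLOR_BGR2HSV)[182:197,260].tolist())
print(cv2.cvtColor(t,cv2.COLOR_BGR2HSV)[194:210,370].tolist())
a=el(s,(252,181,18,14))[0]
b=el(t,(362,195,16,13))[0]
print(tri(a,b),onz("scene",a,.165),onz("top",b,.165))
E
```

```text
(array([260., 188.]), array([257, 185,   7,   7,  43], dtype=int32))
(array([260.02631579, 188.36842105]), array([257, 186,   7,   6,  38], dtype=int32))
(array([369.81578947, 201.31578947]), array([367, 198,   7,   7,  38], dtype=int32))
[[107, 201, 166], [107, 213, 169], [109, 169, 166], [23, 67, 145], [21, 194, 213], [22, 180, 198], [21, 176, 199], [21, 178, 199], [21, 191, 202], [19, 125, 198], [109, 37, 206], [106, 25, 111], [109, 18, 116], [103, 20, 116], [107, 16, 115]]
[[108, 189, 192], [108, 191, 192], [108, 196, 194], [109, 164, 200], [14, 94, 195], [19, 183, 219], [19, 183, 216], [19, 179, 215], [19, 178, 215], [20, 181, 214], [20, 190, 220], [16, 73, 202], [150, 9, 146], [157, 47, 113], [130, 100, 92], [110, 205, 102]]
(array([ 0.58969993, -0.24579609,  0.16684725]), np.float64(0.00035415478553472876)) [ 0.58844222 -0.24562739  0.165     ] [ 0.59000071 -0.24640469  0.165     ]
```

```bash
python3 -m crank '[{"dx":0.016,"dy":0,"dz":0,"twist":0,"grip":0.3},{"dx":0.016,"dy":0,"dz":-0.025,"twist":0,"grip":0.3},{"dx":0.016,"dy":0,"dz":-0.05,"twist":0,"grip":0.3},{"dx":0.016,"dy":0,"dz":-0.075,"twist":0,"grip":0.3},{"dx":0.016,"dy":0,"dz":-0.092,"twist":0,"grip":0.3}]'
python3 -m crank '[{"dx":0,"dy":0,"dz":0,"twist":0,"grip":0.3},{"dx":0,"dy":0,"dz":0,"twist":0,"grip":0},{"dx":0,"dy":0,"dz":0,"twist":0,"grip":-1},{"dx":0,"dy":0,"dz":0,"twist":0,"grip":-1},{"dx":0,"dy":0,"dz":0,"twist":0,"grip":-1}]' 15
python3 -m crank '[{"dx":0,"dy":0,"dz":0,"twist":0,"grip":-1},{"dx":0,"dy":0,"dz":0,"twist":0,"grip":-1},{"dx":0,"dy":0,"dz":0,"twist":0,"grip":-1},{"dx":0,"dy":0,"dz":0,"twist":0,"grip":-1},{"dx":0,"dy":0,"dz":0,"twist":0,"grip":-1}]' 45
```

```text
t: 6.92
eef_pos: [0.5884, -0.2456, 0.1301]
ee_rot: [-3.141, 0.002, 0.141]
force: [-0.1, -0.1, 0.5]
width: 0.0569
gripper_force: 0.0
t: 7.33
eef_pos: [0.5903, -0.246, 0.1342]
ee_rot: [3.141, -0.002, 0.143]
force: [-0.4, 0.8, 0.1]
width: 0.0358
gripper_force: 0.0
t: 7.75
eef_pos: [0.5899, -0.2461, 0.1333]
ee_rot: [3.141, -0.001, 0.143]
force: [0.9, -0.1, 5.4]
width: 0.0207
gripper_force: 45.0
```

```bash
python3 -m crank '[{"dx":0,"dy":0,"dz":0.01,"twist":0,"grip":-1},{"dx":0,"dy":0,"dz":0.03,"twist":0,"grip":-1},{"dx":0,"dy":0,"dz":0.06,"twist":0,"grip":-1},{"dx":0,"dy":0,"dz":0.09,"twist":0,"grip":-1},{"dx":0,"dy":0,"dz":0.12,"twist":0,"grip":-1}]'
python3 -m crank '[{"dx":0,"dy":0,"dz":0.025,"twist":0,"grip":-1},{"dx":0,"dy":0,"dz":0.05,"twist":0,"grip":-1},{"dx":0,"dy":0,"dz":0.06,"twist":0,"grip":-1},{"dx":0.005,"dy":0.03,"dz":0.06,"twist":0,"grip":-1},{"dx":0.007,"dy":0.06,"dz":0.06,"twist":0,"grip":-1}]'
python3 -m crank '[{"dx":0.002,"dy":0.033,"dz":0,"twist":0,"grip":-1},{"dx":0.004,"dy":0.066,"dz":0,"twist":0,"grip":-1},{"dx":0.006,"dy":0.099,"dz":0,"twist":0,"grip":-1},{"dx":0.008,"dy":0.132,"dz":0,"twist":0,"grip":-1},{"dx":0.01,"dy":0.165,"dz":0,"twist":0,"grip":-1}]'
python3 -m crank '[{"dx":0.002,"dy":0.033,"dz":0,"twist":0,"grip":-1},{"dx":0.004,"dy":0.066,"dz":0,"twist":0,"grip":-1},{"dx":0.006,"dy":0.099,"dz":0,"twist":0,"grip":-1},{"dx":0.008,"dy":0.132,"dz":0,"twist":0,"grip":-1},{"dx":0.01,"dy":0.162,"dz":0,"twist":0,"grip":-1}]'
python3 -c "
from h import *
s=arm.grab_frame('scene')[:,:,::-1];t=arm.grab_frame('top')[:,:,::-1]
cv2.imwrite('pics/s3.png',s);cv2.imwrite('pics/t3.png',t)
cv2.imwrite('pics/c3.png',np.hstack([cv2.resize(s[110:260,380:480],(400,600)),cv2.resize(t[120:270,150:250],(400,600))]))"
```

```text
t: 8.17
eef_pos: [0.5886, -0.2456, 0.2535]
ee_rot: [-3.141, 0.002, 0.143]
force: [0.8, 0.4, -1.7]
width: 0.0207
gripper_force: 45.0
t: 8.58
eef_pos: [0.5963, -0.186, 0.3123]
ee_rot: [-3.141, 0.0, 0.14]
force: [-0.2, 0.1, -3.5]
width: 0.021
gripper_force: 45.0
t: 9.0
eef_pos: [0.6056, -0.0192, 0.3115]
ee_rot: [-3.141, 0.002, 0.143]
force: [0.5, 0.3, -2.6]
width: 0.0208
gripper_force: 45.0
t: 9.42
eef_pos: [0.6156, 0.1431, 0.3114]
ee_rot: [-3.142, 0.002, 0.143]
force: [0.5, 0.8, -1.8]
width: 0.0209
gripper_force: 45.0
```

View pics/c3.png

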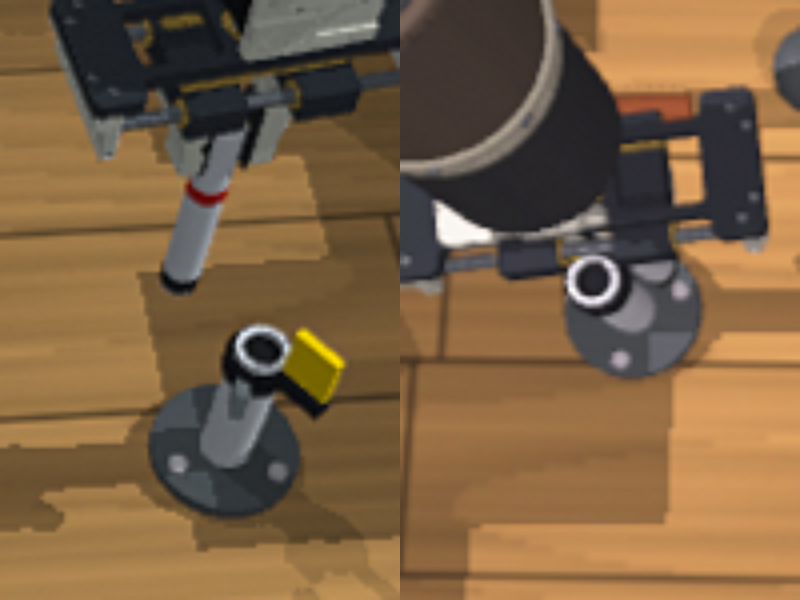

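The leg hangs upright in the grip, red band at scene (431,158) and foot at (425,180). The lever is untouched. I refine the mouth using the bore's dark disc in both views, and compare the band and foot with prediction.

```bash
python3 - <<'E'
from h import *
s=cv2.imread("pics/s3.png");t=cv2.imread("pics/t3.png")
def bore(im,p,r=9,k=8):
    x,y=p;g=cv2.cvtColor(im,cv2.COLOR_BGR2GRAY)[y-r:y+r+1,x-r:x+r+1]
    g=cv2.resize(g,None,fx=k,fy=k,interpolation=cv2.INTER_CUBIC)
    n,l,st,c=cv2.connectedComponentsWithStats((g<100).astype(np.uint8));i=l[r*k,r*k]
    cnt,_=cv2.findContours((l==i).astype(np.uint8),0,1);e=cv2.fitEllipse(max(cnt,key=cv2.contourArea))
    f=lambda v,o:(v+.5)/k-.5+o-r
    return (f(e[0][0],x),f(e[0][1],y)),np.array(e[1])/k
a,ea=bore(s,(445,197));b,eb=bore(t,(198,190));print(a,ea,b,eb,tri(a,b),onz("scene",a,.13),onz("top",b,.13))
tcp=np.array([.6156,.1431,.3114])
m=mask(s,(0,150,60),(8,255,255),(420,145,25,25))|mask(s,(172,150,60),(180,255,255),(420,145,25,25))
print("band",cen(m),"pred axis",proj("scene",tcp-[0,0,.0233]),"foot",proj("scene",tcp-[0,0,.1183]))
g=cv2.cvtColor(s,cv2.COLOR_BGR2GRAY)[172:186,415:436];print(g)
E
```

```text
(445.4334468841553, 196.82351684570312) [7.47175026 9.74932671] (197.76470279693604, 189.43521118164062) [7.93805456 8.5940609 ] (array([0.62169606, 0.20770385, 0.13013677]), np.float64(0.0009808410038451068)) [0.62155059 0.20878404 0.13      ] [0.62156035 0.20673334 0.13      ]
band (430.7142857142857, 158.57142857142858, 21.0) pred axis [430.86882012 156.37960682] foot [423.25785134 181.5142897 ]
[[123 123 122 123 123 123 122 102  99 102 105 105 108 110 118 137 154 127
  119 121 120]
 [120 119 120 119 120 121 114 100  99 103 105 107 109 110 123 143 155 126
  117 118 119]
 [117 118 117 118 120 118 108 101 100 104 106 108 110 112 130 153 136 119
  118 121 120]
 [117 119 118 119 123  94  97 101 103 104 106 108 110 119 136 154 131 124
  121 120 122]
 [124 125 126 128 133  73  94 103 104 104 107 109 110 122 146 155 131 126
   94  84  84]
 [124 125 127 130 135  61  88 105 107 107 109 110 114 131 158 118  87  86
   88  89  91]
 [ 83  86  86  89  74  23  40  96 109 111 112 114 123 143 160 107  85  89
   92  91  90]
 [ 88  89  89  91  82  31   1  48 100 111 112 112 126 143  87  82  88  89
   90  89  89]
 [ 97  86  88  89 100  48   9   5  25  53  81  67  67  20  64  86  89  90
   89  90  91]
 [ 95  86  88  89  94  75  35   9   8   7   6   3   6  16  86  94  92  91
   92  92  91]
 [ 96  86  89  90  91 100  79  45  20  13  16  31  24  59  91  95  93  92
   92  92  93]
 [105  88  89  91  91  93  96  91  62  55  54  81  69  91  93  91  91  91
   90  90  91]
 [136  98  88  89  90  90  92  92  96 101  97  95  94  92  89  91  92  91
   91  91  91]
 [136  99  88  90  92  91  91  91  92  92  93  92  93  91  93  93  92  94
   93  94  93]]
```

```bash
python3 - <<'E'
from h import *
s=cv2.imread("pics/s3.png")
tcp=np.array([.6156,.1431,.3114]);cam=np.array(C["scene"]["cam_to_world"])[:3,3]
th=np.linspace(0,2*np.pi,73)
def cyl(z0,z1): # silhouette of cylinder -> filled mask centroid
    P=np.array([proj("scene",tcp+[.011*np.cos(a),.011*np.sin(a),z]) for z in(z0,z1) for a in th]);return P
f=cyl(-.1183,-.1183);print("foot disc bbox pred",f.min(0),f.max(0))
b=cyl(-.0283,-.0183);print("band bbox pred",b.min(0),b.max(0))
hsv=cv2.cvtColor(s,cv2.COLOR_BGR2HSV)
m=((hsv[...,1]>120)&((hsv[...,0]<9)|(hsv[...,0]>170)))[148:170,420:445]
ys,xs=np.nonzero(m);print("band obs",xs.min()+420,xs.max()+420,ys.min()+148,ys.max()+148)
print(m.astype(int)[4:16])
E
```

```text
foot disc bbox pred [418.58897408 177.76017567] [427.93170173 185.30764209]
band bbox pred [425.44187283 151.05575568] [436.34441096 161.72151616]
band obs 427 436 155 160
[[0 0 0 0 0 0 0 0 0 0 0 0 0 0 0 0 0 0 0 0 0 0 0 0 0]
 [0 0 0 0 0 0 0 0 0 0 0 0 0 0 0 0 0 0 0 0 0 0 0 0 0]
 [0 0 0 0 0 0 0 0 0 0 0 0 0 0 0 0 0 0 0 0 0 0 0 0 0]
 [0 0 0 0 0 0 0 1 0 0 0 0 0 0 0 0 0 0 0 0 0 0 0 0 0]
 [0 0 0 0 0 0 0 1 0 0 0 0 0 0 0 0 0 0 0 0 0 0 0 0 0]
 [0 0 0 0 0 0 0 1 1 0 0 0 0 0 0 0 0 0 0 0 0 0 0 0 0]
 [0 0 0 0 0 0 0 1 1 1 1 0 0 0 0 1 1 0 0 0 0 0 0 0 0]
 [0 0 0 0 0 0 0 0 1 1 1 1 1 1 1 1 0 0 0 0 0 0 0 0 0]
 [0 0 0 0 0 0 0 0 0 1 1 1 1 1 1 1 0 0 0 0 0 0 0 0 0]
 [0 0 0 0 0 0 0 0 0 0 0 0 0 0 0 0 0 0 0 0 0 0 0 0 0]
 [0 0 0 0 0 0 0 0 0 0 0 0 0 0 0 0 0 0 0 0 0 0 0 0 0]
 [0 0 0 0 0 0 0 0 0 0 0 0 0 0 0 0 0 0 0 0 0 0 0 0 0]]
```

```bash
python3 -m crank '[{"dx":0.004,"dy":0.03,"dz":0,"twist":0,"grip":-1},{"dx":0.008,"dy":0.055,"dz":0,"twist":0,"grip":-1},{"dx":0.008,"dy":0.064,"dz":0,"twist":0,"grip":-1},{"dx":0.008,"dy":0.064,"dz":-0.02,"twist":0,"grip":-1},{"dx":0.008,"dy":0.064,"dz":-0.04,"twist":0,"grip":-1}]'
python3 -m crank '[{"dx":0,"dy":0,"dz":-0.01,"twist":0,"grip":-1},{"dx":0,"dy":0,"dz":-0.015,"twist":0,"grip":-1},{"dx":0,"dy":0,"dz":-0.015,"twist":0,"grip":-1},{"dx":0,"dy":0,"dz":-0.015,"twist":0,"grip":-1},{"dx":0,"dy":0,"dz":-0.015,"twist":0,"grip":-1}]'
python3 -c "
from h import *
s=arm.grab_frame('scene')[:,:,::-1];t=arm.grab_frame('top')[:,:,::-1]
cv2.imwrite('pics/s4.png',s);cv2.imwrite('pics/t4.png',t)
cv2.imwrite('pics/c4.png',np.hstack([cv2.resize(s[150:225,420:470],(400,600),interpolation=0),cv2.resize(t[150:225,180:230],(400,600),interpolation=0)]))"
```

```text
t: 9.93
eef_pos: [0.6244, 0.2059, 0.272]
ee_rot: [-3.141, -0.0, 0.144]
force: [-0.6, 0.2, -2.5]
width: 0.0208
gripper_force: 45.0
t: 10.35
eef_pos: [0.625, 0.205, 0.2588]
ee_rot: [-3.141, -0.002, 0.143]
force: [0.7, -0.9, -2.0]
width: 0.0209
gripper_force: 45.0
```

View pics/c4.png

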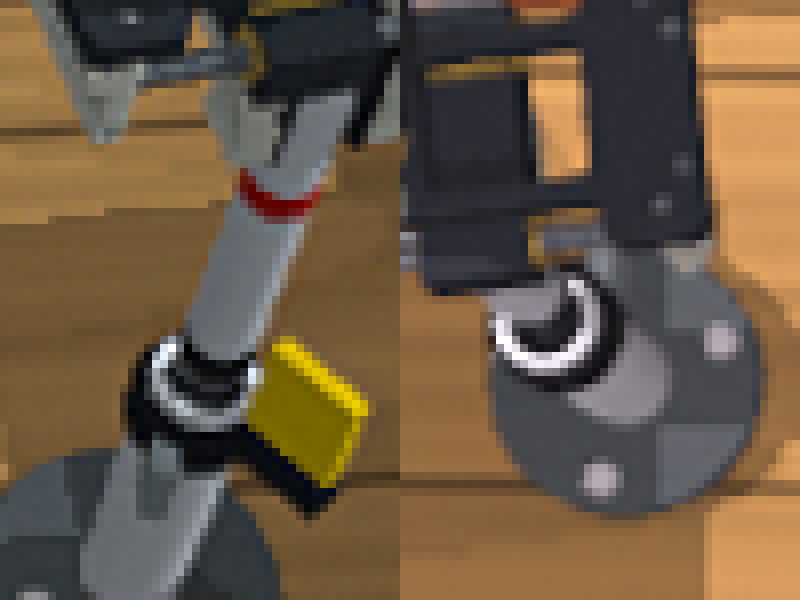

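The foot sleeve ends at about scene (446.7,198) just over the rim, whose centre is (445.4,196.8). That matches a centred foot within about 1 mm. I lower gently and watch the forces.

```bash
python3 -m crank '[{"dx":0,"dy":0,"dz":-0.004,"twist":0,"grip":-1},{"dx":0,"dy":0,"dz":-0.008,"twist":0,"grip":-1},{"dx":0,"dy":0,"dz":-0.012,"twist":0,"grip":-1},{"dx":0,"dy":0,"dz":-0.016,"twist":0,"grip":-1},{"dx":0,"dy":0,"dz":-0.018,"twist":0,"grip":-1}]'
```

```text
t: 10.87
eef_pos: [0.624, 0.2055, 0.2387]
ee_rot: [-3.141, 0.001, 0.143]
force: [-1.9, 2.3, -0.8]
width: 0.0208
gripper_force: 45.0
```

```bash
python3 -m crank '[{"dx":0,"dy":0.0005,"dz":-0.006,"twist":0,"grip":-1},{"dx":-0.0005,"dy":0.0005,"dz":-0.012,"twist":0,"grip":-1},{"dx":-0.0005,"dy":0.0005,"dz":-0.018,"twist":0,"grip":-1},{"dx":-0.0005,"dy":0.0005,"dz":-0.024,"twist":0,"grip":-1},{"dx":-0.0005,"dy":0.0005,"dz":-0.03,"twist":0,"grip":-1}]'; python3 -c "
from station import arm;s=arm.get_state();print(s['eef_pos'],s['force'],s['moment'])"
```

```text
t: 11.28
eef_pos: [0.6238, 0.2058, 0.2088]
ee_rot: [-3.141, 0.0, 0.143]
force: [-1.8, 3.2, 0.1]
width: 0.0205
gripper_force: 45.0
[0.62380747 0.20576428 0.20877871] [-1.82494781  3.21295852  0.14855541] [1.07148738 0.92114238 0.00566953]
```

```bash
python3 -m crank '[{"dx":0,"dy":0.0005,"dz":-0.008,"twist":0,"grip":-1},{"dx":-0.0005,"dy":0.001,"dz":-0.016,"twist":0,"grip":-1},{"dx":-0.0005,"dy":0.001,"dz":-0.024,"twist":0,"grip":-1},{"dx":-0.0005,"dy":0.001,"dz":-0.032,"twist":0,"grip":-1},{"dx":-0.0005,"dy":0.001,"dz":-0.04,"twist":0,"grip":-1}]'
python3 -c "
from h import *
st=arm.get_state();print(st['eef_pos'],st['force'],st['moment'])
s=arm.grab_frame('scene')[:,:,::-1];cv2.imwrite('pics/s5.png',s)
cv2.imwrite('pics/c5.png',cv2.resize(s[165:215,420:480],(720,600),interpolation=0))"
```

```text
t: 11.7
eef_pos: [0.6234, 0.2064, 0.1685]
ee_rot: [3.141, 0.0, 0.143]
force: [-0.8, 0.2, -1.7]
width: 0.0208
gripper_force: 45.0
[0.6233964  0.20638499 0.1685374 ] [-0.80482775  0.1642284  -1.70251384] [ 0.13952936  0.53735346 -0.02885951]
```

View pics/c5.png

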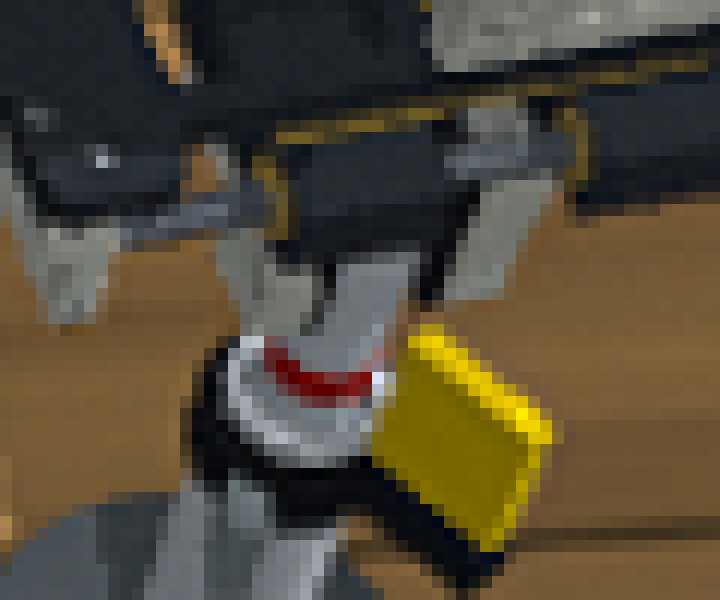

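The band is still just above the rim, red at about scene (446.5,197), with the lever untouched. I compute the remaining height from the red edges.

```bash
cat >> h.py <<'E'
def bandz(im,ax,cols):
    cam=np.array(C["scene"]["cam_to_world"])[:3,3];n=cam-[*ax,.14];n[2]=0;n/=np.linalg.norm(n);p0=np.array([*ax,0])+.011*n
    out=[]
    for c in cols:
        b,g,r=[im[180:215,c,k].astype(float) for k in range(3)];w=np.clip((r-(g+b)/2)/90,0,1)
        rows=np.arange(180,215);w[(rows>206)]=0
        z=[]
        R=(w*rows).sum()/w.sum()
        for q in(R-w.sum()/2,R,R+w.sum()/2):
            o,d=ray("scene",(c,q));t=((p0-o)@n)/(d@n);z.append((o+d*t)[2])
        out.append((c,round(R,2),round(w.sum(),2),np.round(z,4)))
    return out
E
python3 -c "
from h import *
im=cv2.imread('pics/s5.png')
for r in bandz(im,(.6216,.2077),range(444,451)): print(*r)
print(im[190:203,446].tolist())"
```

```text
444 193.88 3.07 [0.1607 0.1549 0.1491]
445 196.48 2.34 [0.1509 0.1464 0.1419]
446 196.73 2.55 [0.1517 0.1468 0.1419]
447 196.92 2.32 [0.1518 0.1474 0.1429]
448 196.91 1.87 [0.1524 0.1488 0.1452]
449 196.78 2.46 [0.1554 0.1507 0.146 ]
450 196.86 2.41 [0.1563 0.1517 0.1471]
[[52, 56, 55], [49, 48, 47], [86, 82, 79], [118, 113, 109], [123, 118, 109], [120, 115, 111], [18, 22, 117], [0, 0, 94], [52, 50, 98], [131, 125, 111], [119, 114, 109], [126, 121, 117], [148, 144, 140]]
```

```bash
python3 -m crank '[{"dx":0,"dy":0,"dz":-0.005,"twist":0,"grip":-1},{"dx":0,"dy":0,"dz":-0.01,"twist":0,"grip":-1},{"dx":0,"dy":0,"dz":-0.0155,"twist":0,"grip":-1},{"dx":0,"dy":0,"dz":-0.0155,"twist":0,"grip":-1},{"dx":0,"dy":0,"dz":-0.0155,"twist":0,"grip":-1}]'
python3 -c "
from h import *
st=arm.get_state();print(st['eef_pos'],st['force'],st['moment'])
s=arm.grab_frame('scene')[:,:,::-1];cv2.imwrite('pics/s6.png',s)
for r in bandz(s,(.6216,.2077),range(444,450)): print(*r)
cv2.imwrite('pics/c6.png',cv2.resize(s[165:215,420:480],(720,600),interpolation=0))"
```

```text
t: 12.17
eef_pos: [0.6234, 0.2065, 0.1537]
ee_rot: [3.141, 0.0, 0.143]
force: [-2.2, -0.2, -2.3]
width: 0.0208
gripper_force: 45.0
[0.62340291 0.20649    0.15371734] [-2.20105374 -0.20627182 -2.33926991] [-0.0719707   0.62914626 -0.01177538]
444 195.21 1.84 [0.1534 0.1499 0.1464]
445 196.66 1.46 [0.1485 0.1457 0.1429]
446 197.44 1.38 [0.1467 0.1441 0.1414]
447 199.4 1.58 [0.1409 0.1379 0.1348]
448 199.55 1.16 [0.1409 0.1387 0.1364]
449 198.83 1.27 [0.1453 0.1428 0.1404]
```

View pics/c6.png

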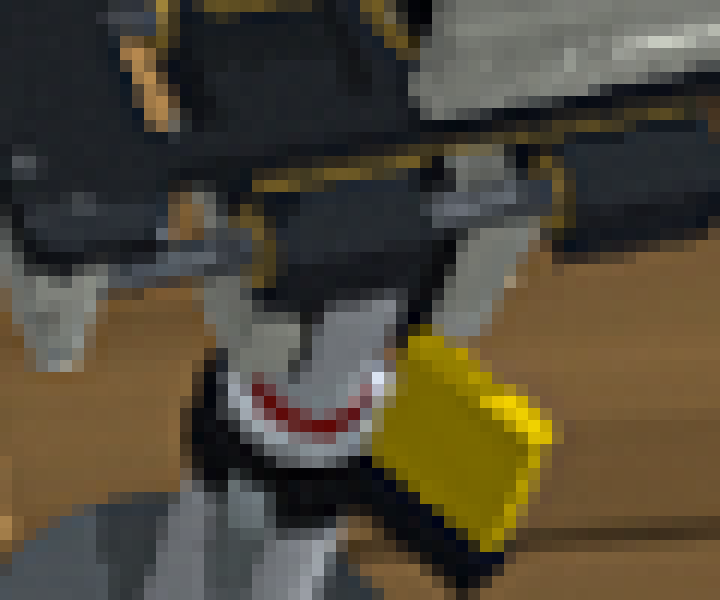

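The rim cuts the band, with a thin red arc visible at about scene (446,199). Three estimates put the mark 0.5–3 mm above the rim, so I lower 1.3 mm more. Then I twist clockwise in stages, compensating for the small TCP-to-leg offset.

```bash
python3 -m crank '[{"dx":0,"dy":0,"dz":-0.0013,"twist":0,"grip":-1},{"dx":0,"dy":0,"dz":-0.0013,"twist":0,"grip":-1},{"dx":0,"dy":0,"dz":-0.0013,"twist":0,"grip":-1},{"dx":0,"dy":0,"dz":-0.0013,"twist":0,"grip":-1},{"dx":0,"dy":0,"dz":-0.0013,"twist":0,"grip":-1}]'
python3 -m crank '[{"dx":0,"dy":0,"dz":0,"twist":-3,"grip":-1},{"dx":0,"dy":0,"dz":0,"twist":-6,"grip":-1},{"dx":-0.0003,"dy":0,"dz":0,"twist":-9,"grip":-1},{"dx":-0.0005,"dy":0,"dz":0,"twist":-12,"grip":-1},{"dx":-0.0005,"dy":0,"dz":0,"twist":-15,"grip":-1}]'
python3 -m crank '[{"dx":0,"dy":0,"dz":0,"twist":-3,"grip":-1},{"dx":0,"dy":0,"dz":0,"twist":-6,"grip":-1},{"dx":-0.0003,"dy":0,"dz":0,"twist":-9,"grip":-1},{"dx":-0.0005,"dy":-0.0003,"dz":0,"twist":-12,"grip":-1},{"dx":-0.0005,"dy":-0.0003,"dz":0,"twist":-15,"grip":-1}]'
python3 -c "
from h import *
st=arm.get_state();print(st['eef_pos'],st['force'],st['moment'])"
```

```text
t: 12.63
eef_pos: [0.6234, 0.2067, 0.1529]
ee_rot: [-3.142, -0.0, 0.143]
force: [-0.9, 1.0, -2.3]
width: 0.0207
gripper_force: 45.0
t: 13.05
eef_pos: [0.6227, 0.2074, 0.1528]
ee_rot: [-3.141, 0.0, -0.121]
force: [-3.9, 3.5, -0.5]
width: 0.0207
gripper_force: 45.9
t: 13.47
eef_pos: [0.6225, 0.2075, 0.1528]
ee_rot: [-3.14, 0.0, -0.383]
force: [-2.3, 3.7, -3.4]
width: 0.0208
gripper_force: 45.8
[0.6224531  0.20750726 0.1528495 ] [-2.25574646  3.74158548 -3.37513297] [1.43379735 1.03417872 0.07805692]
```

```bash
python3 -m crank '[{"dx":0,"dy":0,"dz":0,"twist":-3,"grip":-1},{"dx":0,"dy":0,"dz":0,"twist":-6,"grip":-1},{"dx":-0.0003,"dy":0,"dz":0,"twist":-9,"grip":-1},{"dx":-0.0005,"dy":-0.0003,"dz":0,"twist":-12,"grip":-1},{"dx":-0.0005,"dy":-0.0003,"dz":0,"twist":-15,"grip":-1}]'
python3 -c "
from h import *
st=arm.get_state();print(st['eef_pos'],st['force'],st['moment'])
s=arm.grab_frame('scene')[:,:,::-1];cv2.imwrite('pics/s7.png',s)
cv2.imwrite('pics/c7.png',cv2.resize(s[165:215,420:480],(720,600),interpolation=0))"
```

```text
t: 13.88
eef_pos: [0.6224, 0.2075, 0.1529]
ee_rot: [-3.139, 0.0, -0.645]
force: [-0.8, 4.4, -3.7]
width: 0.0214
gripper_force: 45.7
[0.62241351 0.207536   0.15294151] [-0.75600871  4.41852638 -3.67993328] [1.75336625 0.43983625 0.10156466]
```

View pics/c7.png

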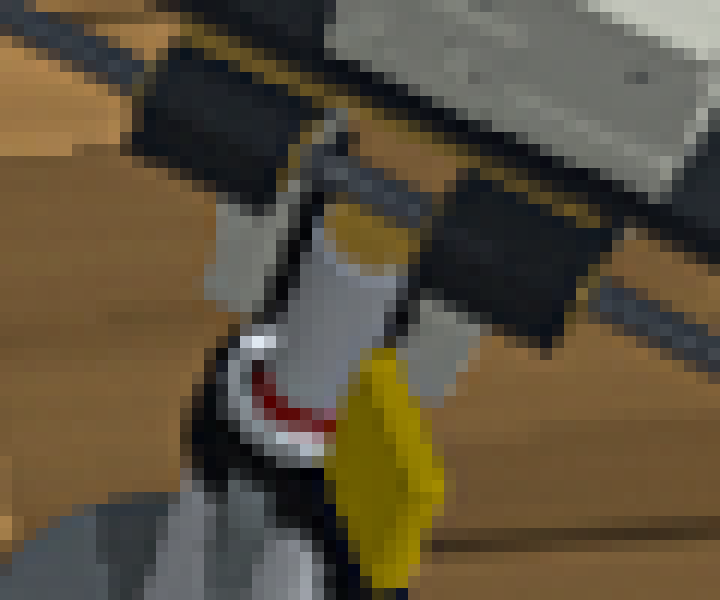

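The finger is pushing the lever round, brass top and red arc unchanged at the rim. I continue until the stop shows in the moment.

```bash
python3 -m crank '[{"dx":0,"dy":0,"dz":0,"twist":-3,"grip":-1},{"dx":0,"dy":0,"dz":0,"twist":-6,"grip":-1},{"dx":-0.0003,"dy":0,"dz":0,"twist":-9,"grip":-1},{"dx":-0.0003,"dy":-0.0005,"dz":0,"twist":-12,"grip":-1},{"dx":-0.0003,"dy":-0.0005,"dz":0,"twist":-15,"grip":-1}]'
python3 -c "
from station import arm
st=arm.get_state();print(st['eef_pos'],st['force'],st['moment'])"
python3 -m crank '[{"dx":0,"dy":0,"dz":0,"twist":-2,"grip":-1},{"dx":0,"dy":0,"dz":0,"twist":-4,"grip":-1},{"dx":0,"dy":0,"dz":0,"twist":-6,"grip":-1},{"dx":0,"dy":-0.0003,"dz":0,"twist":-8,"grip":-1},{"dx":0,"dy":-0.0003,"dz":0,"twist":-8,"grip":-1}]'
python3 -c "
from station import arm
st=arm.get_state();print(st['eef_pos'],st['force'],st['moment'])"
```

```text
t: 14.35
eef_pos: [0.6225, 0.2071, 0.153]
ee_rot: [-3.138, 0.0, -0.905]
force: [0.4, 9.5, -4.7]
width: 0.021
gripper_force: 46.4
[0.62251736 0.20706608 0.15297758] [ 0.38224302  9.49521779 -4.67581802] [ 3.02955421 -0.04564459  0.12081086]
t: 14.77
eef_pos: [0.6222, 0.2086, 0.153]
ee_rot: [-3.137, 0.003, -1.043]
force: [-1.6, 12.8, -3.5]
width: 0.0211
gripper_force: 47.8
[0.62224138 0.20862857 0.15301126] [-1.61891647 12.76851231 -3.51358658] [4.2985772  1.03684341 0.55994743]
```

```bash
python3 -m crank '[{"dx":0,"dy":-0.0005,"dz":0,"twist":-1,"grip":-1},{"dx":0,"dy":-0.0005,"dz":0,"twist":-2,"grip":-1},{"dx":0,"dy":-0.0005,"dz":0,"twist":-2,"grip":-1},{"dx":0,"dy":-0.0005,"dz":0,"twist":-2,"grip":-1},{"dx":0,"dy":-0.0005,"dz":0,"twist":-2,"grip":-1}]'
python3 -c "
from h import *
st=arm.get_state();print(st['eef_pos'],st['force'],st['moment'])
s=arm.grab_frame('scene')[:,:,::-1];t=arm.grab_frame('top')[:,:,::-1];cv2.imwrite('pics/s8.png',s);cv2.imwrite('pics/t8.png',t)
for n,im in(('scene',s),('top',t)):
  b=(425,175,60,50) if n=='scene' else (165,155,70,60)
  m=mask(im,(22,200,170),(32,255,255),b);c=cen(m);print(n,c)
  if c: p=onz(n,c[:2],.168);print(p,np.degrees(np.arctan2(p[1]-.2077,p[0]-.6216)))
cv2.imwrite('pics/c8.png',np.hstack([cv2.resize(s[165:225,425:475],(400,480),interpolation=0),cv2.resize(t[160:220,175:225],(400,480),interpolation=0)]))"
```

```text
t: 15.18
eef_pos: [0.6223, 0.209, 0.1531]
ee_rot: [-3.137, 0.003, -1.075]
force: [-1.9, 16.4, -3.5]
width: 0.0213
gripper_force: 49.2
[0.62226856 0.20898028 0.15305326] [-1.87555053 16.4120288  -3.53667978] [5.35428256 1.28764336 0.6471754 ]
scene (449.8421052631579, 202.10526315789474, 19.0)
[0.66178145 0.20252033 0.168     ] -7.34531905380004
top (198.0, 171.6, 5.0)
[0.66142466 0.19900369 0.168     ] -12.318032232413438
```

View pics/c8.png

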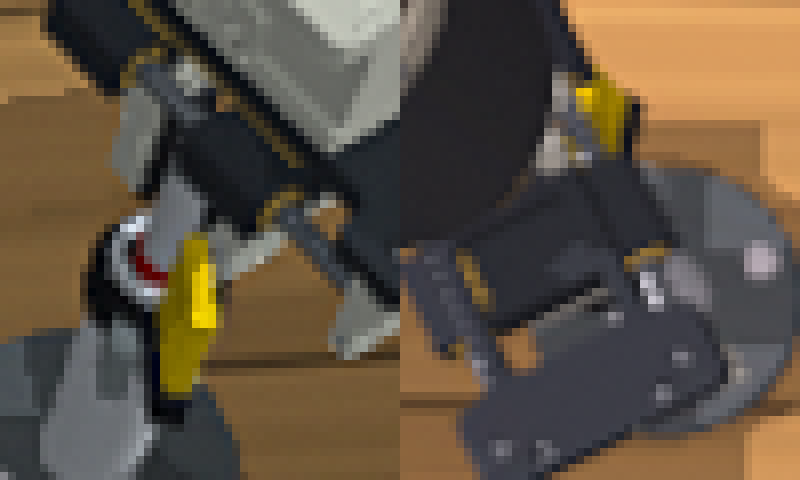

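The finger still pushes the lever plate and the red arc stays at the rim, at about scene (443,197). The lever now points roughly along -10°. I measure its angle from the ends of its top edge at two times, to check that the stop is reached.

```bash
cat >> h.py <<'E'
def lev(im):
    m=mask(im,(20,180,60),(34,255,255),(430,185,45,45))
    n,l,st,c=cv2.connectedComponentsWithStats(m);i=1+np.argmax(st[1:,4])
    mm=mask(im,(20,180,165),(34,255,255),(430,185,45,45))
    return c[i],st[i],cen(mm)
E
python3 -c "
from h import *
for f in('scene0','s6','s7','s8'):
  im=cv2.imread(f'pics/{f}.png');print(f,*lev(im))
for p in((450.4,204.75),(449.1,194.5)):
  q=onz('scene',p,.168);print(q,np.hypot(q[0]-.6216,q[1]-.2087),np.degrees(np.arctan2(q[1]-.2087,q[0]-.6216)))
# predicted plate outline centroid vs angle (scene, big yellow face)
for a in range(40,-26,-4):
  r=np.radians(a);u=np.array([np.cos(r),np.sin(r),0]);v=np.array([-u[1],u[0],0]);o=np.array([.6216,.2087,.130])
  P=np.array([proj('scene',o+u*rr+v*y+[0,0,z]) for rr in(.017,.051) for y in(-.004,.004) for z in(0,.038)],np.float32)
  h=cv2.convexHull(P);m=cv2.moments(h);print(a,round(m['m10']/m['m00'],1),round(m['m01']/m['m00'],1),'bbox',np.round(P.min(0),1),np.round(P.max(0),1))
"
```

```text
scene0 [458.02325581 201.09302326] [451 192  15  19 172] (460.1515151515151, 197.4848484848485, 33.0)
s6 [458.02366864 201.22485207] [451 192  15  19 169] (462.3181818181818, 199.54545454545453, 22.0)
s7 [451.66929134 204.        ] [447 194  10  20 127] None
s8 [447.97087379 204.33980583] [445 194   8  20 103] (449.95454545454544, 201.6818181818182, 22.0)
[0.66923679 0.20222902 0.168     ] 0.04807429106481582 -7.735704836764482
[0.64019007 0.20542607 0.168     ] 0.018876159138130094 -9.988045581027357
40 458.4 200.8 bbox [449.9 191.3] [467.  210.3]
36 457.7 201.3 bbox [449.5 191.6] [466.1 211.1]
32 457.0 201.8 bbox [449.1 192. ] [465.2 211.8]
28 456.3 202.3 bbox [448.6 192.3] [464.2 212.4]
24 455.5 202.7 bbox [448.2 192.5] [463.  212.9]
20 454.7 203.1 bbox [447.7 192.8] [461.9 213.4]
16 453.9 203.4 bbox [447.2 193.1] [460.6 213.7]
12 453.0 203.7 bbox [446.7 193.3] [459.3 214. ]
8 452.0 203.9 bbox [446.2 193.5] [458.  214.2]
4 451.1 204.0 bbox [445.8 193.6] [456.5 214.4]
0 450.1 204.1 bbox [445.2 193.8] [455.1 214.4]
-4 449.1 204.1 bbox [444.7 193.9] [453.6 214.3]
-8 448.2 204.1 bbox [444.3 193.8] [452.1 214.4]
-12 447.2 204.0 bbox [443.7 193.6] [450.6 214.4]
-16 446.2 203.9 bbox [442.3 193.5] [450.  214.2]
-20 445.2 203.7 bbox [440.8 193.3] [449.5 214. ]
-24 444.2 203.4 bbox [439.4 193.1] [449.  213.7]
```

The lever moved 15.5° while the gripper turned 24.6°, and the moment rose eightfold, so this looks like the stop. One more small push confirms whether the lever stays put.

```bash
python3 -m crank '[{"dx":0,"dy":-0.0005,"dz":0,"twist":-1,"grip":-1},{"dx":0,"dy":-0.001,"dz":0,"twist":-2,"grip":-1},{"dx":0,"dy":-0.001,"dz":0,"twist":-3,"grip":-1},{"dx":0,"dy":-0.001,"dz":0,"twist":-3,"grip":-1},{"dx":0,"dy":-0.001,"dz":0,"twist":-3,"grip":-1}]'
python3 -c "
from h import *
st=arm.get_state();print(st['eef_pos'],st['force'],st['moment'])
s=arm.grab_frame('scene')[:,:,::-1];cv2.imwrite('pics/s9.png',s);s8=cv2.imread('pics/s8.png')
print(*lev(s))
cv2.imwrite('pics/c9.png',np.hstack([cv2.resize(i[180:230,430:460],(360,600),interpolation=0) for i in(s8,s)]))"
```

```text
t: 15.7
eef_pos: [0.6225, 0.2096, 0.153]
ee_rot: [-3.135, 0.005, -1.127]
force: [-2.4, 22.0, -4.6]
width: 0.0211
gripper_force: 51.9
[0.62245108 0.20961817 0.15303169] [-2.4448512  22.00459345 -4.56990294] [7.42302707 1.45515544 0.69423659]
[447.97087379 204.27184466] [445 194   8  20 103] (450.0, 201.8181818181818, 22.0)
```

View pics/c9.png

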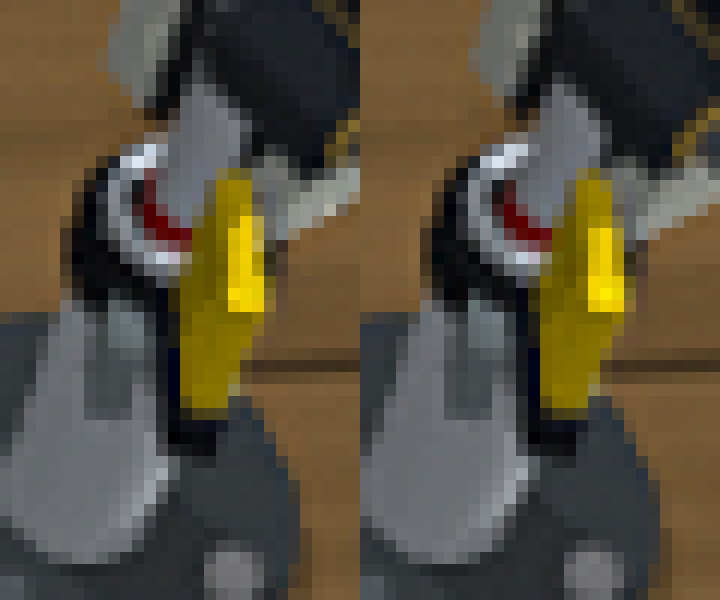

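The lever didn't move by a pixel between the two pictures, so it is at its stop, and the red arc still sits at the rim. I ease the push slightly, keep the grip, and hand in.

```bash
python3 -m crank '[{"dx":0,"dy":0.0005,"dz":0,"twist":1,"grip":-1},{"dx":0,"dy":0.001,"dz":0,"twist":2,"grip":-1},{"dx":0,"dy":0.001,"dz":0,"twist":3,"grip":-1},{"dx":0,"dy":0.001,"dz":0,"twist":3,"grip":-1},{"dx":0,"dy":0.001,"dz":0,"twist":3,"grip":-1}]'
python3 -c "
from h import *
st=arm.get_state();print(st['force'],st['moment'][2])
s=arm.grab_frame('scene')[:,:,::-1];print(*lev(s))
for n in ('s8','s9'): print(n,bandz(cv2.imread(f'pics/{n}.png'),(.6216,.2087),[443,444]))
print(bandz(s,(.6216,.2087),[443,444]))
print(arm.job_done())"
```

```text
t: 16.17
eef_pos: [0.6225, 0.2091, 0.153]
ee_rot: [-3.136, 0.003, -1.075]
force: [-0.7, 16.4, -4.9]
width: 0.0207
gripper_force: 50.8
[-0.74987555 16.44863928 -4.86588208] 0.406718393024318
[447.95145631 204.53398058] [445 195   8  20 103] (449.95238095238096, 201.9047619047619, 21.0)
s8 [(443, np.float64(196.72), np.float64(3.0), array([0.1478, 0.142 , 0.1362])), (444, np.float64(199.12), np.float64(2.64), array([0.1392, 0.1341, 0.1289]))]
s9 [(443, np.float64(196.71), np.float64(2.97), array([0.1478, 0.1421, 0.1363])), (444, np.float64(198.49), np.float64(2.99), array([0.1423, 0.1365, 0.1307]))]
[(443, np.float64(196.73), np.float64(2.57), array([0.1469, 0.142 , 0.137 ])), (444, np.float64(199.95), np.float64(2.1), array([0.135 , 0.1309, 0.1267]))]
the job is handed in; nothing more can be done
None
```

The job is handed in at 16.2 s: the vise jaw is open to its stop, the leg is still gripped with the tube's rim cutting its red band (mark within about 2 mm of the rim), and the cam lever is closed, taken as its stop because it stayed put under extra push.

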